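# Set up the product photo of a box of chocolates

### The arm

A 6-joint arm with a two-finger parallel gripper is mounted at the origin on the work surface. World frame = base frame: x ahead of the robot, y to its left, z up, the work surface at z = 0. Lengths are in m, angles in rad, forces in N, time in s.
With the tool pointing down it reaches from about 0.375 to 0.9 m from the base axis. Payload 3.1 kg.
Tool frame: the origin (TCP) lies midway between the tips of the shut fingers; the grasp point (between the pads) lies 19 mm behind it; z points along the fingers, y is the line along which they close (so a half turn about z gives the same grasp; the last joint's range is limited). The gripper opens to 87 mm and grips with 3 to 60 N. Pads are 19 mm wide; open, the fingers measure 117 mm over their backs; the gripper's body (75 mm by 190 mm) begins 51 mm behind the grasp point.
Start: joints at [0.934, 0.527, 1.433, -0, 1.181, -0.178], TCP at [0.276, 0.561, 0.223] pointing down, gripper open.
Joint ranges: [-3.08, 3.08], [-0.75, 2.2], [0.22, 2.44], [-1.43, 4.57], [0, 2.65], [-2.85, 2.85]. Speed limits (rad/s): [2.79, 2.79, 3.14, 3.14, 3.14, 3.14].

### API

Orientations are given as a unit quaternion [x, y, z, w].
In Python, from rig import robot gives the robot as it stands.
- The arm moves only by the shell command python3 -m jog 'ROWS' [FORCE]. ROWS is a JSON object of lists of equal length, an entry for each row: "dp": the shift along the tool's x, y, z in mm, a list of three; "delta_rot": the turn, a rotation vector about the tool's x, y, z in rad, a list of three; "gripper": the opening, from -1 (shut) to 1 (fully open). A call has 1 to 12 rows; each row is the pose to reach, as a shift and turn from the pose commanded when the call began, along the tool's axes at that moment; what a row does not reach only later rows make up. A row lasts 1/10 s, in which the tool goes at most 50 mm and 8.59 degrees, less where a joint would pass 70% of its speed; a pose out of reach is approached as far as the arm can. A call with a gripper value outside its range is refused whole. The fingers move at their own pace and stop on an object; FORCE is the grip in N (left out, the last holds). Time passes only in rows, so rows that repeat a pose let the fingers close. It gives the time, the measured TCP pose, the force, the opening and the grip force at its end, in the units of the state.
- robot.get_obs(): the state, without advancing time (a new reading comes with each control period).
- robot.camera(name): name is "scene" or "top" or "wrist"; returns the picture (400x640x3 uint8, red, green, blue); there is no depth.
- robot.camera_model(name): a dict with "fx", "fy", "cx", "cy" (pixels), "xyz" and "orientation" of the camera in the world; the wrist camera has in their place "T_tool_cam" (4x4, takes a point from camera to tool coordinates, whose origin is the TCP and whose axes are the flange's). Camera axes: x right, y down, z forward; pixel columns grow to the right and rows downward; lengths in m; the calibration is good to about 2 mm. A picture is of the moment at which its call begins: read the wrist's pose just before it. camera_model takes no time and is no camera call.
- robot.hand_in(): hands the job in; it is judged then, once.
Trained networks look in the newest picture that a camera, given by its name, has taken for a name from the list of things; names that differ only in an ending like _2 or _b are one class to them, and where a whole thing is asked for, a point or a joint stands for the part that bears it (a point fixed in the world has none). Each returns a list of dicts, best first, with "score" (0 to 1); they miss things now and then, are a little off and sometimes report something else, mostly with a low value. They report only what shows in the picture. A call takes as long as a camera call.
- robot.search_frame(name, camera): "rect" ([left, top, right, bottom] in pixels, round what is visible of it).
The state is a dict: "time": time; "q": joint angles; "joint_velocities": joint speeds; "joint_torque": joint torques, N m; "position": TCP position; "tool_rot": TCP orientation; "ft_force": force on the tool from outside, world axes, zero at the start; "moment": the same for the moment, N m; "grip_width": finger opening in m; "grip_force": force on a finger pad.
Only numpy, scipy, OpenCV 4.12 (cv2) and the standard library are available. Lean on these libraries where they do the work, as an engineer would, in place of code of your own. Each camera call takes 0.05 s, during which the arm holds its last target. There are 200 camera calls.

### The job

The box of chocolates is to be photographed with the shop's tablet. Stand the box on one of its long thin edges in the middle of the round white plinth, label side square-on to the tablet, and set the tablet on its stand so that the camera on its back looks straight across at the box: swivelled to point at the middle of the plinth, and upright, leaning neither back nor forward. Leave the other things on the counter where they are.

Things in the scene. Friction and masses are not known exactly. Their poses are not given: they have to be found in the camera images.
- box: Flat kraft-brown box of chocolates, 120 x 56 x 26 mm, about 180 g, loose. Starts lying on its plain back on the counter, label side up. Origin at the centre of the back face; x along the 120 mm, y along the 56 mm, z through the 26 mm thickness from the back out of the label side (cream round-and-bar label with a thin dark border). It may stand on either of its two long edges (120 x 26 mm).
- box_centre (a point): Centre of the box of chocolates; axes as the box.
- plinth: Round white solid plinth, 180 mm diameter, 50 mm high, fixed to the counter. Origin at the centre of its underside.
- plinth_top (a point): Centre of the plinth's top face, 50 mm above the counter.
- stand: Weighted round foot (136 mm diameter, 12 mm high) with an upright post of the tablet stand, fixed to the counter. Origin at the centre of its underside; the swivel axis is the vertical line through it.
- swivel (a joint): Turn of the tablet about the vertical post axis (rad), growing counter-clockwise seen from above; range -2.2 to 2.2. At 0 the tablet's view direction is the stand's own x axis. Stiff, stays where it is left; about 0.22 N m to move.
- tilt (a joint): Lean of the tablet (rad): 0 upright, positive leans back (top edge goes towards the camera side, screen looks up); range -0.4 to 0.95. Stiff, stays where it is left; about 0.32 N m to move. The level hinge line, along the tablet's width, is 115 mm above the counter and 22 mm from the swivel axis on the screen side.
- tablet_top (a point): Middle of the tablet's top edge. Axes: x the view direction (out of the back, square to the slab), y along the width, z up the slab. The tablet is a grey slab 205 mm wide, 125 high, 10 thick, in a black cradle behind its middle; the top edge and the top 35 mm are free to pinch. In these axes the hinge line lies 14 mm along +x and 62.5 mm along -z from this point.
- tablet_camera (a point): Camera lens at the middle of the tablet's back, 14.5 mm below the top edge; axes as tablet_top, so it looks along +x.
- tin: Bystander: round flat sweet tin with lilac lid, 82 mm diameter, 32 mm high, loose. Origin under its centre.
- carton: Bystander: square sweet carton 70 x 70 x 38 mm, loose. Origin under its centre.
- can: Bystander: drink can, 66 mm diameter, 115 mm high, loose. Origin under its centre.
- jar: Bystander: sweet jar, 84 mm diameter, 142 mm high, loose. Origin under its centre.
- lollies: Bystander: white cup of lollipops, 72 mm diameter, 135 mm high, loose. Origin under its centre.
- stapler: Bystander: stapler 125 x 34 x 46 mm, loose. Origin under its centre.
- scoop: Bystander: aluminium sweet scoop, pan 85 x 55 x 30 mm with an 85 mm handle to -x, loose. Origin under the pan's centre.

How it is judged:
By the outcome, as a careful person would: the job done as asked, in the order asked, and still so for the second after the job is handed in, with the robot touching nothing.
It also fails if it takes over 72 s, if anything falls off the work surface, if the arm or the gripper's body presses on something with over 40 N, if the wrist force passes 120 N, or if a joint passes its speed limit or range.

## Working session

There is one attempt and no reset: what is moved stays moved. The work goes in short steps, Python scripts to look and compute and a shell command to move; the robot and the scene stay as the last step left them, time stands still between calls to the robot, and variables do not carry over. Pictures are saved under pics/ and viewed, at most 10 in all, crops included, and the job is handed in when it is done.

```bash
ls; mkdir -p pics; python3 - <<'E'
from rig import robot
import cv2,numpy as np
for n in ["scene","top"]:
    im=robot.camera(n); cv2.imwrite(f"pics/{n}0.png",im[:,:,::-1])
    m=robot.camera_model(n); print(n,{k:np.round(v,4).tolist() for k,v in m.items()})
    for t in ["box","plinth","stand","tablet_top","tablet_camera","tin","carton","can","jar","lollies","stapler","scoop"]:
        r=robot.search_frame(t,n); print(t,[(np.round(a["rect"]).tolist(),round(a["score"],2)) for a in r[:2]])
print(robot.camera_model("wrist")); print(robot.get_obs())
E
```

```text
pics
scene {'fx': 446.9354, 'fy': 446.9354, 'cx': 323.377, 'cy': 201.8661, 'xyz': [0.9439, 0.6972, 0.676], 'orientation': [0.2168, 0.8605, -0.4489, -0.1052]}
box [([325.0, 224.0, 378.0, 264.0], 0.71), ([254.0, 210.0, 289.0, 246.0], 0.38)]
plinth []
stand [([257.0, 102.0, 318.0, 187.0], 0.8), ([392.0, 278.0, 495.0, 367.0], 0.53)]
tablet_top [([258.0, 102.0, 300.0, 169.0], 0.7)]
tablet_camera [([257.0, 103.0, 298.0, 170.0], 0.64), ([260.0, 102.0, 295.0, 166.0], 0.59)]
tin [([348.0, 173.0, 376.0, 199.0], 0.92)]
carton [([254.0, 207.0, 288.0, 243.0], 0.85)]
can [([266.0, 256.0, 302.0, 316.0], 0.73)]
jar [([191.0, 186.0, 239.0, 235.0], 0.74), ([255.0, 105.0, 296.0, 168.0], 0.62)]
lollies [([276.0, 292.0, 324.0, 363.0], 0.74)]
stapler [([411.0, 230.0, 462.0, 265.0], 0.8)]
scoop [([190.0, 186.0, 239.0, 235.0], 0.74)]
top {'fx': 384.0641, 'fy': 384.0641, 'cx': 323.1809, 'cy': 195.9452, 'xyz': [0.4096, -0.0205, 0.9485], 'orientation': [0.7055, -0.7024, 0.0594, -0.0733]}
box [([290.0, 193.0, 330.0, 247.0], 0.8)]
plinth [([155.0, 192.0, 235.0, 269.0], 0.69)]
stand [([426.0, 173.0, 528.0, 254.0]
[... 1019 characters left out ...]
ay([ 9.34518918e-01,  5.27489648e-01,  1.43267843e+00, -1.47087148e-05,
        1.18141566e+00, -1.78494584e-01]), 'joint_velocities': array([-5.20273065e-04, -6.36722796e-04, -3.88295100e-04, -9.73324993e-05,
       -6.27468364e-05, -1.39872144e-05]), 'joint_torque': array([ 1.64574980e-03, -4.40010095e+01, -1.76986653e+01,  6.35451498e-02,
        5.05527598e-02,  3.30146705e-06]), 'position': array([0.27619002, 0.56064642, 0.22256165]), 'tool_rot': array([2.26895270e-01, 9.73919163e-01, 1.39318606e-06, 8.01151488e-06]), 'ft_force': array([-0.5136567 , -0.01756134, -0.33961238]), 'moment': array([ 0.00901267, -0.0188074 ,  0.02295876]), 'grip_force': 0.0, 'grip_width': 0.08711470426447375}
```

View pics/scene0.png

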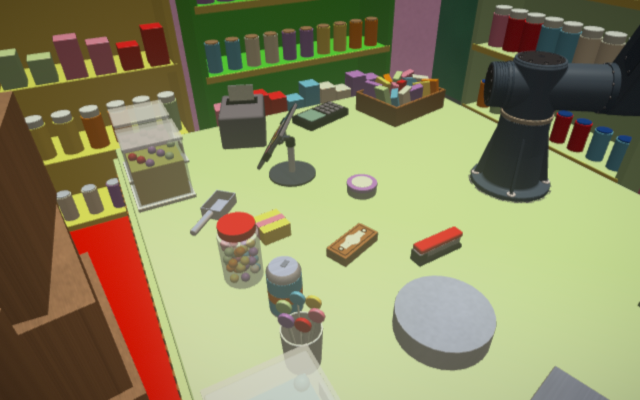

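View pics/top0.png

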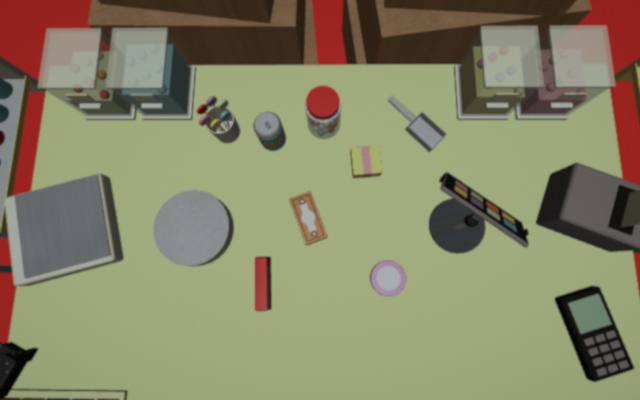

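```bash
cat > h.py <<'E'
import numpy as np,cv2
from scipy.spatial.transform import Rotation as R
from rig import robot
def cam(n,obs=None):
    m=robot.camera_model(n)
    if n=="wrist":
        o=obs or robot.get_obs(); T=np.eye(4);T[:3,:3]=R.from_quat(o["tool_rot"]).as_matrix();T[:3,3]=o["position"]
        T=T@m["T_tool_cam"]; return m,T[:3,:3],T[:3,3]
    return m,R.from_quat(m["orientation"]).as_matrix(),np.array(m["xyz"])
def proj(c,P):
    m,A,t=c; p=(np.atleast_2d(P)-t)@A; return np.c_[m["fx"]*p[:,0]/p[:,2]+m["cx"],m["fy"]*p[:,1]/p[:,2]+m["cy"]]
def ray(c,uv):
    m,A,t=c; u=np.atleast_2d(uv).astype(float)
    d=np.c_[(u[:,0]-m["cx"])/m["fx"],(u[:,1]-m["cy"])/m["fy"],np.ones(len(u))]@A.T
    return t,d/np.linalg.norm(d,axis=1)[:,None]
def plane(c,uv,z):
    t,d=ray(c,uv); return t+d*((z-t[2])/d[:,2])[:,None]
def tri(obs):  # [(cam,uv),...] -> point, residual
    M=np.zeros((3,3));b=np.zeros(3);L=[]
    for c,uv in obs:
        t,d=ray(c,uv);d=d[0];Q=np.eye(3)-np.outer(d,d);M+=Q;b+=Q@t;L.append((Q,t))
    p=np.linalg.solve(M,b);return p,max(np.linalg.norm(Q@(p-t)) for Q,t in L)
E
python3 - <<'E'
from h import *
np.set_printoptions(precision=4,suppress=True)
s,t=cam("scene"),cam("top")
print("base",proj(s,[0,0,0]),proj(t,[0,0,0]))
for n,a,b in [("box",(353,244),(309,218)),("plinth",(444,316),(193,228)),("tin",(362,183),(389,278)),("post/foot",(292,173),(457,226)),
 ("tab topL?",(0,0),(443,178))]:
    if a[0]: print(n,tri([(s,a),(t,b)]))
for n,uv,z in [("box",(309,218),.026),("plinth",(193,228),.05),("tin",(389,278),.032),("carton",(367,161),.038),("can",(268,124),.115),("jar",(323,102),.142),("lolly",(222,122),.1),("stapler",(262,283),.046),("scoop",(425,130),.03),("foot",(457,226),.012)]:
    print(n,plane(t,uv,z)[0])
for n in ["scene0","top0"]:
    im=cv2.imread(f"pics/{n}.png")
    cr=im[95:195,240:330] if n=="scene0" else im[160:260,410:550]
    cv2.imwrite(f"pics/{n}_tab.png",cv2.resize(cr,None,fx=5.5,fy=5.5,interpolation=cv2.INTER_CUBIC))
E
```

```text
base [[508.4678 180.2111]] [[320.9737 456.1493]]
box (array([0.5304, 0.0347, 0.0109]), np.float64(0.0026862053265850516))
plinth (array([0.503 , 0.3114, 0.0344]), np.float64(0.001731732270634782))
tin (array([ 0.3878, -0.1559,  0.0246]), np.float64(0.002407820937119316))
post/foot (array([ 0.5148, -0.3303,  0.0008]), np.float64(0.0008182578597258585))
box [0.5306 0.0322 0.026 ]
plinth [0.5027 0.3045 0.05  ]
tin [ 0.3899 -0.1563  0.032 ]
carton [ 0.6702 -0.1088  0.038 ]
can [0.7361 0.1243 0.115 ]
jar [ 0.7774 -0.0024  0.142 ]
lolly [0.747  0.2354 0.1   ]
stapler [0.377  0.1373 0.046 ]
scoop [ 0.753  -0.2557  0.03  ]
foot [ 0.5142 -0.3271  0.012 ]
```

```bash
python3 - <<'E'
import cv2,numpy as np
a=cv2.imread('pics/scene0_tab.png');b=cv2.imread('pics/top0_tab.png');h=max(a.shape[0],b.shape[0])
b=cv2.resize(b,None,fx=.38,fy=.38) if 0 else b
c=np.zeros((h,a.shape[1]+b.shape[1],3),np.uint8);c[:a.shape[0],:a.shape[1]]=a;c[:b.shape[0],a.shape[1]:]=b
c=cv2.resize(c,None,fx=3.4/5.5,fy=3.4/5.5);cv2.imwrite('pics/tab0.png',c);print(c.shape)
E
```

```text
(340, 782, 3)
```

View pics/tab0.png

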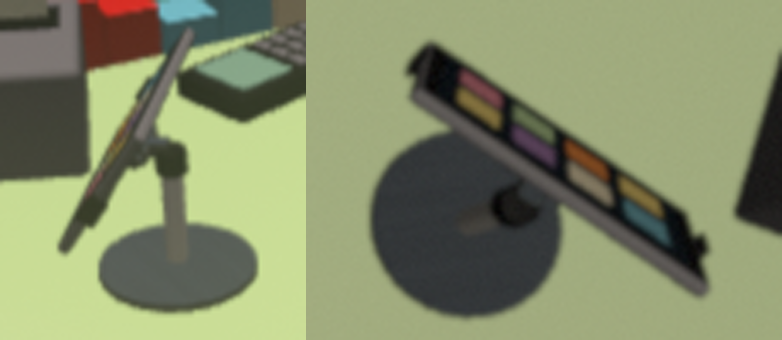

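```bash
cat >> h.py <<'E'
np.set_printoptions(precision=4,suppress=True)
def frame(z,y):
    z=np.array(z,float);z/=np.linalg.norm(z);y=np.array(y,float);y-=z*(y@z);y/=np.linalg.norm(y)
    return np.c_[np.cross(y,z),y,z]
def plan(p,Rt,p0=None,R0=None):
    o=robot.get_obs(); p0=o["position"] if p0 is None else p0; R0=R.from_quat(o["tool_rot"]).as_matrix() if R0 is None else R0
    dp=R0.T@(np.array(p)-p0)*1000; rv=R.from_matrix(R0.T@Rt).as_rotvec()
    print("dp",np.round(dp,1),"rot",np.round(rv,4),"rows>=",max(np.linalg.norm(dp)/50,np.linalg.norm(rv)/.1499)); return dp,rv
def best(z,y):  # choose y sign nearest the present tool
    o=robot.get_obs();R0=R.from_quat(o["tool_rot"]);c=[frame(z,y),frame(z,-np.array(y))]
    return min(c,key=lambda M:(R0.inv()*R.from_matrix(M)).magnitude())
E
python3 - <<'E'
from h import *
t=cam("top");im=cv2.imread("pics/top0.png")
c=im[185:255,280:340].astype(int); # box patch; background is green
g=c[...,1]-c[...,2]
m=(g<8).astype(np.uint8); m=cv2.morphologyEx(m,cv2.MORPH_CLOSE,np.ones((7,7),np.uint8))
cs=max(cv2.findContours(m,0,2)[0],key=cv2.contourArea)
r=cv2.minAreaRect(cs);pts=cv2.boxPoints(r)+[280,185];w=plane(t,pts,.026)
print(r,pts,w,np.linalg.norm(w-np.roll(w,1,0),axis=1),w.mean(0))
e=[w[1]-w[0],w[2]-w[1]];L=max(e,key=np.linalg.norm);L/=np.linalg.norm(L);print("long",L)
y=np.cross([0,0,1],L)
Rt=best([0,0,-1],y);print(Rt,R.from_quat(robot.get_obs()["tool_rot"]).as_matrix())
# put the camera's view centred on box: stand off along tool x
p=w.mean(0)+[0,0,.2]-Rt[:,0]*.0; plan(p,Rt)
E
```

```text
((27.698631286621094, 32.86301040649414), (51.732177734375, 25.51496696472168), 69.44395446777344) [[286.6712 198.1233]
 [310.5616 189.1644]
 [328.726  237.6027]
 [304.8356 246.5616]] [[ 0.5794  0.0876  0.026 ]
 [ 0.6019  0.0293  0.026 ]
 [ 0.4835 -0.0157  0.026 ]
 [ 0.4619  0.0413  0.026 ]] [0.1263 0.0624 0.1267 0.0609] [0.5317 0.0356 0.026 ]
long [-0.9347 -0.3554  0.    ]
[[-0.9347 -0.3554  0.    ]
 [-0.3554  0.9347  0.    ]
 [-0.      0.     -1.    ]] [[-0.897  0.442  0.   ]
 [ 0.442  0.897 -0.   ]
 [-0.     0.    -1.   ]]
dp [-461.2 -358.    -3.4] rot [-0.      0.     -0.8211] rows>= 11.677595592534267
```

```bash
python3 -m jog '{"dp":[[-37,-32,0],[-74,-64,0],[-111,-96,0],[-148,-128,0],[-185,-160,0],[-222,-191,0],[-259,-222,0],[-295,-254,0],[-332,-286,0],[-368,-317,0],[-405,-349,0],[-441,-380,0]],"delta_rot":[[0,0,-0.07],[0,0,-0.14],[0,0,-0.21],[0,0,-0.28],[0,0,-0.35],[0,0,-0.42],[0,0,-0.49],[0,0,-0.56],[0,0,-0.63],[0,0,-0.7],[0,0,-0.76],[0,0,-0.82]],"gripper":[1,1,1,1,1,1,1,1,1,1,1,1]}' 40; python3 - <<'E'
from h import *
import time
o=robot.get_obs(); im=robot.camera("wrist"); cv2.imwrite("pics/w1.png",im[:,:,::-1]); c=cam("wrist",o)
print(o["position"],o["q"],robot.search_frame("box","wrist")[:2])
print(proj(c,[.5317,.0356,.026]))
E
```

```text
time: 2.5
position: [0.5045, 0.0228, 0.2228]
tool_rot: [-0.181, 0.983, -0.0, 0.0]
ft_force: [0.2, -0.5, -0.8]
grip_width: 0.087
grip_force: 0.0
[0.5045 0.0228 0.2228] [-0.1766  0.3662  1.7291  0.0002  1.0455 -2.1117] [{'rect': [304.0, 151.3, 347.4, 248.9], 'score': 0.76}]
[[325.2941 203.0385]]
```

View pics/w1.png

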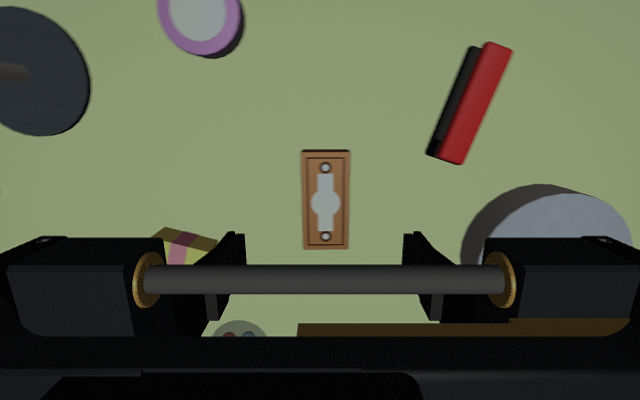

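```bash
python3 - <<'E'
from h import *
c=cam("wrist");im=cv2.imread("pics/w1.png");x0,y0=285,135
p=im[y0:265,x0:365].astype(int); m=((p[...,1]-p[...,2])<8).astype(np.uint8);m=cv2.morphologyEx(m,cv2.MORPH_CLOSE,np.ones((9,9),np.uint8))
n=max(cv2.findContours(m,0,2)[0],key=cv2.contourArea); r=cv2.minAreaRect(n); pts=cv2.boxPoints(r)+[x0+.0,y0]
w=plane(c,pts,.026);print(r,pts,w[:,:2],np.linalg.norm(w-np.roll(w,1,0),axis=1),w.mean(0))
# height: triangulate with top view
t=cam("top");print(tri([(c,pts.mean(0)),(t,(308.3,218))]))
o=robot.get_obs();M=R.from_quat(o["tool_rot"]).as_matrix();print((w-o["position"])@M*1000)
E
```

```text
((40.0, 64.0), (100.0, 50.0), 90.0) [[300. 149.]
 [350. 149.]
 [350. 249.]
 [300. 249.]] [[ 0.4865 -0.0173]
 [ 0.467   0.0353]
 [ 0.5802  0.0804]
 [ 0.6017  0.0229]] [0.122  0.0561 0.1219 0.0614] [0.5339 0.0303 0.026 ]
(array([0.5318, 0.032 , 0.0216]), np.float64(0.002277684598782846))
[[ 33.2629 -26.0974 197.0929]
 [ 33.264   30.0429 196.8564]
 [-88.6052  32.7439 197.2852]
 [-88.6837 -28.6158 197.544 ]]
```

```bash
python3 -m jog '{"dp":[[12,1,45],[22,2,90],[22,2,135],[22,2,175],[22,2,205],[22,2,216],[22,2,217],[22,2,217],[22,2,217],[22,2,217],[22,2,217],[22,2,217]],"delta_rot":[[0,0,0],[0,0,0],[0,0,0],[0,0,0],[0,0,0],[0,0,0],[0,0,0],[0,0,0],[0,0,0],[0,0,0],[0,0,0],[0,0,0]],"gripper":[1,1,1,1,1,1,1,-1,-1,-1,-1,-1]}' 45
```

```text
time: 3.8
position: [0.483, 0.0188, 0.0063]
tool_rot: [-0.18, 0.984, -0.0, 0.001]
ft_force: [-0.4, 1.4, 5.5]
grip_width: 0.0555
grip_force: 45.0
```

```bash
python3 -m jog '{"dp":[[0,0,-40],[0,0,-85],[0,0,-130],[0,0,-175],[0,0,-215],[0,0,-215]],"delta_rot":[[0,0,0],[0,0,0],[0,0,0],[0,0,0],[0,0,0],[0,0,0]],"gripper":[-1,-1,-1,-1,-1,-1]}'; python3 - <<'E'
from h import *
from scipy.optimize import least_squares
# plinth ellipse in the top view
im=cv2.imread("pics/top0.png");x0,y0=140,180
p=im[y0:280,x0:250].astype(int);m=((p[...,1]-p[...,0])<25).astype(np.uint8);m=cv2.morphologyEx(m,cv2.MORPH_OPEN,np.ones((5,5),np.uint8))
n=max(cv2.findContours(m,0,1)[0],key=cv2.contourArea);e=cv2.fitEllipse(n);print(e,plane(cam("top"),np.array(e[0])+[x0,y0],.05))
t=cam("top");w=plane(t,n[:,0,:]+[x0,y0],.05);(cx,cy),r=cv2.minEnclosingCircle(w[:,:2].astype(np.float32));print(cx,cy,r)
o=robot.get_obs();D=[(.5275,1.4327,.2762,.5606,.2226),(.3662,1.7291,.5045,.0228,.2228),(o["q"][1],o["q"][2],*o["position"])]
print(o["q"],o["position"])
C=[.503,.308]
psi=np.radians(30.4);u=np.array([np.cos(psi),np.sin(psi),0]);tt=np.array([-u[1],u[0],0]);Z=np.array([0,0,1])
a=np.radians(74)
z=np.sin(a)*u-np.cos(a)*Z;y=np.cos(a)*u+np.sin(a)*Z;Rt=np.c_[tt,y,z]
G=np.array([*C,0])+.1*tt-.04*u; 
R1=np.c_[tt,u,-Z]
print("yaw stage");plan([G[0],G[1],.2213],R1)
print("G",G,"tilt stage from there");plan(G+[0,0,.2]-z*0,Rt,np.array([G[0],G[1],.2213]),R1)
E
```

```text
time: 4.4
position: [0.4859, 0.0184, 0.2258]
tool_rot: [-0.18, 0.984, -0.002, 0.006]
ft_force: [0.6, -0.5, -1.4]
grip_width: 0.0555
grip_force: 45.0
((52.75559616088867, 48.1538200378418), (74.935546875, 79.12964630126953), 76.78331756591797) [[0.5023 0.3051 0.05  ]]
0.504237949848175 0.30430129170417786 0.09538564085960388
[-0.1925  0.3323  1.7767 -0.0001  1.0202 -2.1257] [0.4859 0.0184 0.2258]
yaw stage
dp [-62.5 356.7   2.9] rot [0.0019 0.0133 1.4027] rows>= 9.35787190048396
G [0.4179 0.374  0.    ] tilt stage from there
dp [ 0.   0.  21.3] rot [-1.2915  0.      0.    ] rows>= 8.616034999838584
```

```bash
python3 -m jog '{"dp":[[-6,36,-3],[-12,71,-6],[-19,107,-9],[-25,143,-12],[-31,178,-15],[-37,214,-18],[-44,250,-21],[-50,285,-24],[-56,321,-27],[-62,357,-30],[-62,357,-30]],"delta_rot":[[0,0.001,0.14],[0,0.003,0.28],[0,0.004,0.42],[0,0.005,0.56],[0,0.007,0.7],[0,0.008,0.84],[0,0.009,0.98],[0,0.01,1.12],[0,0.012,1.26],[0.002,0.013,1.4],[0.002,0.013,1.4]],"gripper":[-1,-1,-1,-1,-1,-1,-1,-1,-1,-1,-1]}'; python3 -m jog '{"dp":[[0,0,0],[0,0,0],[0,0,0],[0,0,0],[0,0,0],[0,0,0],[0,0,0],[0,0,0],[0,0,0],[0,0,0]],"delta_rot":[[-0.14,0,0],[-0.28,0,0],[-0.42,0,0],[-0.56,0,0],[-0.7,0,0],[-0.84,0,0],[-0.98,0,0],[-1.12,0,0],[-1.26,0,0],[-1.29,0,0]],"gripper":[-1,-1,-1,-1,-1,-1,-1,-1,-1,-1]}'; python3 - <<'E'
from h import *
o=robot.get_obs();print(o["q"],o["position"],R.from_quat(o["tool_rot"]).as_matrix(),o["grip_width"])
im=robot.camera("wrist");cv2.imwrite("pics/w2.png",im[:,:,::-1])
E
```

```text
time: 5.5
position: [0.4124, 0.3783, 0.2494]
tool_rot: [0.495, 0.869, -0.002, -0.007]
ft_force: [0.1, -0.8, -1.9]
grip_width: 0.0558
grip_force: 45.0
time: 6.5
position: [0.4212, 0.38, 0.3727]
tool_rot: [0.44, 0.768, 0.406, 0.229]
ft_force: [0.3, 0.6, -1.8]
grip_width: 0.0556
grip_force: 45.0
[ 0.5367  0.0769  2.0928  0.3152  0.0021 -0.3077] [0.4212 0.38   0.3727] [[-0.5081  0.4898  0.7085]
 [ 0.8612  0.2827  0.4223]
 [ 0.0065  0.8248 -0.5655]] 0.05561059471662708
```

View pics/w2.png

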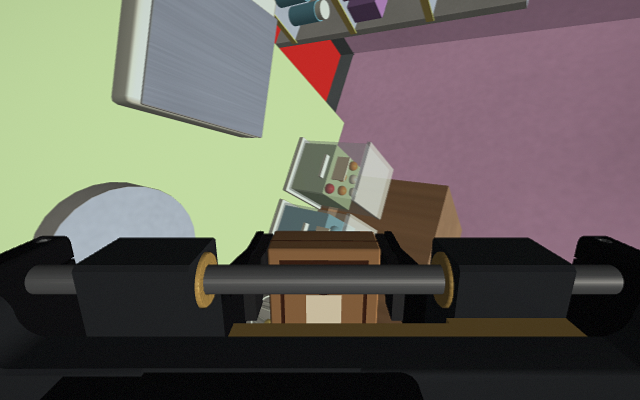

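```bash
cat > kin.py <<'E'
from h import *
from scipy.optimize import least_squares
lo=np.array([-3.08,-.75,.22,-1.43,0,-2.85]);hi=np.array([3.08,2.2,2.44,4.57,2.65,2.85])
def E(s,a): return R.from_euler(s,a).as_matrix()
def fk(q,k):
    off,d1,L1,L2,L3,e=k;A=E('z',q[0]);B=A@E('y',q[1]);C=A@E('y',q[1]+q[2]);W=C@E('z',q[3])@E('y',q[4])
    return A@[0,off,d1]+B[:,2]*L1+C[:,2]*L2+C[:,0]*e+W[:,2]*L3, W@E('z',q[5]+np.pi/2)
D=[([.93452,.52749,1.43268,0,1.18142,-.17849],[.27619,.56065,.22256]),([-.1766,.3662,1.7291,.0002,1.0455,-2.1117],[.5045,.0228,.2228]),
 ([-.1925,.3323,1.7767,-.0001,1.0202,-2.1257],[.4859,.0184,.2258]),([.5367,.0769,2.0928,.3152,.0021,-.3077],[.4212,.38,.3727])]
f=least_squares(lambda k:np.concatenate([fk(q,k)[0]-p for q,p in D]),[.11,.3,.4,.4,.25,0]);K=f.x
def ik(p,Rt,q0):
    def r(q):
        P,M=fk(q,K);return np.r_[(P-p)*5,R.from_matrix(M.T@Rt).as_rotvec()]
    s=least_squares(r,np.clip(q0,lo+.01,hi-.01),bounds=(lo,hi));return s.x,np.abs(s.fun).max()
def pose(C,psi,s,al,lat,du,h):
    a=np.radians(al);u=np.array([np.cos(psi),np.sin(psi),0]);t=np.array([-u[1],u[0],0]);Z=np.array([0,0,1.])
    z=np.sin(a)*u-np.cos(a)*Z;y=s*(np.cos(a)*u+np.sin(a)*Z);x=np.cross(y,z)  # x=s*t
    return np.array([*C,0])+lat*x+du*u+h*Z, np.c_[x,y,z]
E
python3 - <<'E'
from kin import *
print("K",K,np.abs(f.fun).max())
o=robot.get_obs();print(fk(o["q"],K)[1]-R.from_quat(o["tool_rot"]).as_matrix())
rng=np.random.default_rng(0)
seeds=[[.5,.3,1.9,a,b,c] for a in (0,1.5,3.1,-1.3) for b in (.6,1.5) for c in (-2,-.7,.7,2)]
for s in (1,-1):
  for d in range(0,360,20):
    p,Rt=pose([.503,.307],np.radians(d),s,74,.1,-.04,.08)
    sol=[ik(p,Rt,q) for q in seeds[::2]]+[];b=[q for q,e in sol if e<.003]
    if b:
        b=max(b,key=lambda q:np.min(np.minimum(q-lo,hi-q)));print(s,d,"p",p,"q",b,"marg",np.min(np.minimum(b-lo,hi-b)))
E
```

```text
K [0.111  0.2747 0.5879 0.3919 0.3055 0.1145] 2.25547313973673e-05
[[ 0.  0.  0.]
 [ 0.  0. -0.]
 [-0.  0. -0.]]
1 120 p [0.4364 0.2224 0.08  ] q [-0.246   1.0495  1.6515  0.7627  1.6068 -2.83  ] marg 0.01996827882419039
1 140 p [0.4694 0.2047 0.08  ] q [-0.1376  1.1035  1.3495  0.5663  1.8803 -2.779 ] marg 0.07100748807228285
1 160 p [0.5064 0.1993 0.08  ] q [-0.0155  1.1829  1.0568  0.3838  2.1431 -2.8311] marg 0.018914687272121977
1 220 p [0.5979 0.2561 0.08  ] q [ 0.3766  1.3989  0.4308 -0.5459  2.5167  2.5923] marg 0.13329118818770258
1 240 p [0.6096 0.2916 0.08  ] q [ 0.5059  1.3933  0.4458 -0.7968  2.3764  2.3417] marg 0.22581929643212875
1 260 p [0.6084 0.329  0.08  ] q [ 0.63    1.3366  0.5995 -0.9226  2.1513  2.2555] marg 0.37946924575954555
1 280 p [0.5945 0.3638 0.08  ] q [ 0.7455  1.2539  0.8355 -1.0199  1.8908  2.263 ] marg 0.41014802547020546
1 300 p [0.5696 0.3916 0.08  ] q [ 0.8469  1.1666  1.1118 -1.1499  1.6238  2.3355] marg 0.2800886525599975
1 320 p [0.5366 0.4093 0.08  ] q [ 0.925   1.0905  1.4069 -1.3597  1.3794  2.4845] marg 0.07031586326061978
-1 40 p [0.5366
[... 873 characters left out ...]
017 0.4234 0.2131 2.5962 0.2146] marg 0.05379993783201931
-1 220 p [0.4694 0.4093 0.08  ] q [ 0.5896  1.3596  0.5366 -0.1817  2.5276 -0.1791] marg 0.12235960046887318
-1 240 p [0.4364 0.3916 0.08  ] q [ 0.7085  1.2827  0.7513 -0.4557  2.3295 -0.422 ] marg 0.3205282794795079
-1 260 p [0.4115 0.3638 0.08  ] q [ 0.8153  1.195   1.0173 -0.6446  2.0701 -0.5246] marg 0.5798623473846525
-1 280 p [0.3976 0.329  0.08  ] q [ 0.9025  1.1135  1.3078 -0.8253  1.7872 -0.5284] marg 0.604745428148339
-1 300 p [0.3964 0.2916 0.08  ] q [ 0.956   1.0547  1.609  -1.0641  1.5113 -0.4316] marg 0.3659316077716357
-1 340 p [0.4312 0.2267 0.08  ] q [0.816  1.1261 2.2045 4.2645 1.37   0.1771] marg 0.23552430050470008
```

```bash
python3 - <<'E'
from kin import *
yw=lambda d:np.array([np.cos(np.radians(d)),np.sin(np.radians(d)),0])
Z=np.array([0,0,1.])
def down(d): x=yw(d);return np.c_[x,np.cross(-Z,x),-Z]
A=(np.array([.47,.33,.30]),down(110)); print("A");plan(*A)
p,Rt=pose([.503,.307],np.radians(80),-1,74,.1,-.04,.25)
B=(p,down(-10));print("B");plan(*B,*A)
print("C",p);plan(p,Rt,*B)
q=ik(*A,[.5,.3,1.8,0,1,-.4])[0];print(q);q=ik(*B,[.2,.3,1.8,0,1,1.9])[0];print(q)
for f in (.25,.5,.75,1):
    M=B[1]@R.from_rotvec(R.from_matrix(B[1].T@Rt).as_rotvec()*f).as_matrix();q,e=ik(p,M,q);print(q,e)
E
```

```text
A
dp [-68.4 -54.   55.6] rot [ 0.974  -0.0955  0.166 ] rows>= 6.622248701011892
B
dp [-117.5   89.7   50. ] rot [0.     0.     2.0944] rows>= 13.971948648386896
C [0.5945 0.2502 0.25  ]
dp [0. 0. 0.] rot [1.2915 0.     0.    ] rows>= 8.616034999838584
[0.4176 0.3777 1.4656 0.     1.2984 0.0685]
[0.2254 0.5279 1.3486 0.     1.2651 1.9708]
[0.0751 0.478  1.4895 0.3492 1.1166 1.675 ] 1.450132476082825e-15
[-0.0748  0.492   1.616   0.7403  1.0926  1.2975] 9.71445146547012e-16
[-0.1987  0.5765  1.7146  1.0814  1.204   0.9355] 8.326672684688674e-16
[-0.2767  0.7221  1.7724  1.3206  1.4093  0.6531] 1.1102230246251565e-15
```

```bash
python3 -m jog '{"dp":[[-10,-8,8],[-20,-15,16],[-29,-23,24],[-39,-31,32],[-49,-38,40],[-58,-46,48],[-68,-54,56],[-68,-54,56]],"delta_rot":[[0.14,-0.014,0.024],[0.28,-0.027,0.047],[0.42,-0.041,0.071],[0.56,-0.055,0.095],[0.7,-0.068,0.119],[0.84,-0.082,0.142],[0.974,-0.096,0.166],[0.974,-0.096,0.166]],"gripper":[-1,-1,-1,-1,-1,-1,-1,-1]}'; python3 -m jog '{"dp":[[-16,12,7],[-31,24,13],[-47,36,20],[-63,48,27],[-78,60,33],[-94,72,40],[-110,84,47],[-117,90,50]],"delta_rot":[[0,0,0.14],[0,0,0.28],[0,0,0.42],[0,0,0.56],[0,0,0.7],[0,0,0.84],[0,0,0.98],[0,0,1.12]],"gripper":[-1,-1,-1,-1,-1,-1,-1,-1]}';  python3 -m jog '{"dp":[[0,0,0],[0,0,0],[0,0,0],[0,0,0],[0,0,0],[0,0,0],[0,0,0],[0,0,0]],"delta_rot":[[0,0,0.14],[0,0,0.28],[0,0,0.42],[0,0,0.56],[0,0,0.7],[0,0,0.84],[0,0,0.974],[0,0,0.974]],"gripper":[-1,-1,-1,-1,-1,-1,-1,-1]}'; python3 - <<'E'
from kin import *
o=robot.get_obs();print(o["q"])
p,Rt=pose([.503,.307],np.radians(80),-1,74,.1,-.04,.20);plan(p,Rt)
im=robot.camera("wrist");cv2.imwrite("pics/w3.png",im[:,:,::-1])
c=cam("wrist",o);print(proj(c,[.503,.307,.05]))
E
```

```text
time: 7.35
position: [0.4735, 0.3301, 0.2929]
tool_rot: [0.575, 0.818, -0.005, -0.002]
ft_force: [0.9, 0.2, -2.5]
grip_width: 0.0558
grip_force: 45.0
time: 8.15
position: [0.5943, 0.2502, 0.245]
tool_rot: [0.922, 0.386, -0.003, 0.0]
ft_force: [0.0, 0.6, -1.5]
grip_width: 0.0557
grip_force: 45.0
time: 8.95
position: [0.5932, 0.2515, 0.2461]
tool_rot: [0.996, -0.087, -0.003, 0.001]
ft_force: [-0.4, -0.2, -1.9]
grip_width: 0.0556
grip_force: 45.0
[ 0.2282  0.5333  1.3501 -0.0007  1.2641  1.9729]
dp [ 1.7  0.9 46.1] rot [ 1.2944  0.005  -0.0026] rows>= 8.635427299522902
[[292.1215 256.468 ]]
```

View pics/w3.png

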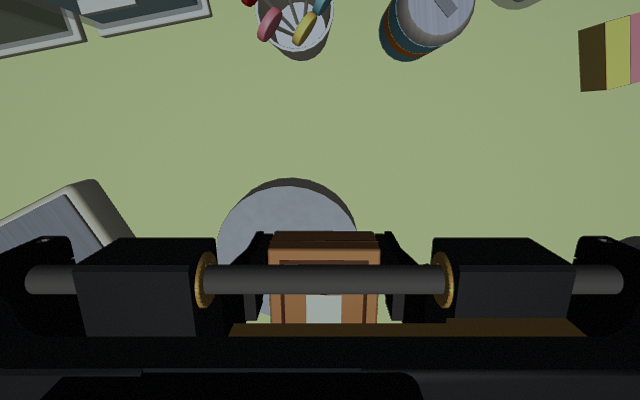

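```bash
python3 -m jog '{"dp":[[2,1,0],[2,1,0],[2,1,0],[2,1,10],[2,1,20],[2,1,30],[2,1,40],[2,1,46],[2,1,46],[2,1,46]],"delta_rot":[[0.144,0,0],[0.288,0.001,0],[0.432,0.001,0],[0.576,0.002,0],[0.72,0.002,0],[0.864,0.003,0],[1.008,0.004,0],[1.152,0.004,0],[1.294,0.005,-0.002],[1.294,0.005,-0.002]],"gripper":[-1,-1,-1,-1,-1,-1,-1,-1,-1,-1]}'; python3 - <<'E'
from kin import *
o=robot.get_obs();print(o["q"])
p,Rt=pose([.503,.307],np.radians(80),-1,74,.1,-.04,.1);plan(p,Rt);p,Rt=pose([.503,.307],np.radians(80),-1,74,.1,-.04,.08);plan(p,Rt)
im=robot.camera("scene");cv2.imwrite("pics/s4.png",cv2.resize(im[100:400,250:600,::-1],None,fx=2,fy=2))
E
```

```text
time: 10.0
position: [0.5954, 0.249, 0.1955]
tool_rot: [0.796, -0.073, 0.051, -0.599]
ft_force: [0.2, -0.3, -1.8]
grip_width: 0.0556
grip_force: 45.0
[-0.2782  0.8211  1.7802  1.338   1.3819  0.555 ]
dp [-0.4 91.5 27.5] rot [ 0.002  -0.0016 -0.0075] rows>= 1.9101380836418351
dp [ -0.3 110.7  33.1] rot [ 0.002  -0.0016 -0.0075] rows>= 2.3100976193999307
```

View pics/s4.png

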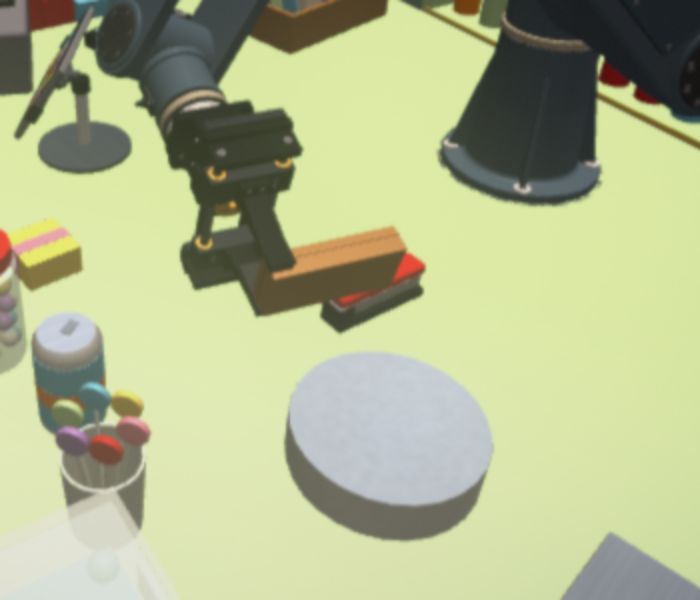

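```bash
python3 -m jog '{"dp":[[0,30,9],[0,60,18],[0,85,25.5],[0,100,30],[0,107,32],[0,107,32]],"delta_rot":[[0,0,0],[0,0,0],[0,0,0],[0.002,0,-0.007],[0.002,0,-0.007],[0.002,0,-0.007]],"gripper":[-1,-1,-1,-1,-1,-1]}';  python3 -m jog '{"dp":[[0,2,0.6],[0,3,0.9],[0,3,0.9]],"delta_rot":[[0,0,0],[0,0,0],[0,0,0]],"gripper":[-1,-1,-1]}'
```

```text
time: 10.65
position: [0.5968, 0.2527, 0.0899]
tool_rot: [0.796, -0.066, 0.056, -0.6]
ft_force: [-0.2, 0.6, -1.9]
grip_width: 0.0556
grip_force: 45.0
time: 10.95
position: [0.5968, 0.2522, 0.0869]
tool_rot: [0.795, -0.066, 0.056, -0.6]
ft_force: [0.8, -0.1, -1.6]
grip_width: 0.0559
grip_force: 45.0
```

```bash
python3 -m jog '{"dp":[[0,3,0.9],[0,5,1.5],[0,6,1.8],[0,6,1.8]],"delta_rot":[[0,0,0],[0,0,0],[0,0,0],[0,0,0]],"gripper":[-1,-1,-1,-1]}';  python3 -m jog '{"dp":[[0,1,0.3],[0,2,0.6],[0,2,0.6]],"delta_rot":[[0,0,0],[0,0,0],[0,0,0]],"gripper":[-1,-1,-1]}'
```

```text
time: 11.35
position: [0.5965, 0.2522, 0.0795]
tool_rot: [0.795, -0.067, 0.055, -0.6]
ft_force: [0.1, -0.4, -1.7]
grip_width: 0.0557
grip_force: 45.0
time: 11.65
position: [0.5967, 0.2524, 0.0787]
tool_rot: [0.794, -0.067, 0.055, -0.601]
ft_force: [0.0, -1.0, 2.5]
grip_width: 0.0557
grip_force: 45.0
```

```bash
python3 -m jog '{"dp":[[0,0.5,0.2],[0,0.5,0.2],[0,0.5,0.2],[0,0.5,0.2],[0,0.5,0.2],[0,0.5,0.2],[0,0,-15],[0,0,-40],[0,0,-75],[0,0,-110],[0,-20,-130]],"delta_rot":[[0,0,0],[0,0,0],[0,0,0],[0,0,0],[0,0,0],[0,0,0],[0,0,0],[0,0,0],[0,0,0],[0,0,0],[0,0,0]],"gripper":[-1,1,1,1,1,1,1,1,1,1,1]}'; python3 - <<'E'
from kin import *
o=robot.get_obs();print(o["q"])
im=robot.camera("scene");cv2.imwrite("pics/s5.png",cv2.resize(im[100:400,250:600,::-1],None,fx=2,fy=2))
E
```

```text
time: 12.75
position: [0.5758, 0.1307, 0.1317]
tool_rot: [0.795, -0.069, 0.056, -0.6]
ft_force: [0.1, -0.1, 0.8]
grip_width: 0.0869
grip_force: 0.0
[-0.4982  0.9441  1.7686  1.1689  1.4466  0.4033]
```

View pics/s5.png

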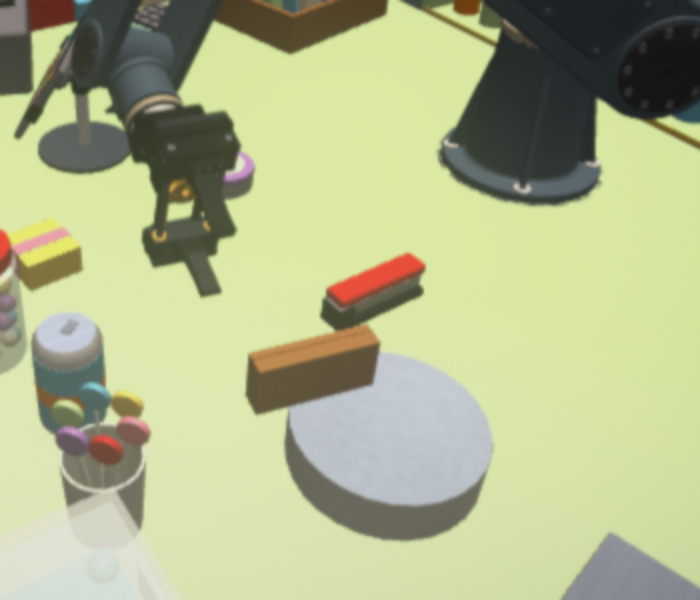

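```bash
python3 - <<'E'
from kin import *
M=R.from_quat([.794,-.067,.055,-.601]).as_matrix();p=np.array([.5967,.2524,.0787])
x=M[:,0]*[1,1,0];x/=np.linalg.norm(x);u=M[:,2]*[1,1,0];u/=np.linalg.norm(u)
print(M,x,u);b=p-x*.0495-u*.0147;print("box",b[:2],np.degrees(np.arctan2(x[1],x[0])))
Z=np.array([0,0,1.])
Rt=np.c_[x,-u,-Z];plan([b[0]+x[0]*.03,b[1]+x[1]*.03,.30],Rt)
E
```

```text
[[ 0.985  -0.0403  0.168 ]
 [-0.1727 -0.268   0.9478]
 [ 0.0068 -0.9626 -0.2709]] [ 0.985  -0.1727  0.    ] [ 0.1745  0.9846 -0.    ]
box [0.5454 0.2465] -9.942314747359479
dp [ -19.9 -187.6   60.8] rot [-1.2955 -0.0127  0.0038] rows>= 8.642990888585627
```

```bash
python3 -m jog '{"dp":[[0,-45,0],[-5,-90,0],[-8,-125,5],[-10,-150,20],[-15,-170,35],[-20,-187,50],[-20,-188,61],[-20,-188,61],[-20,-188,61],[-20,-188,61],[-20,-188,61]],"delta_rot":[[-0.13,0,0],[-0.27,0,0],[-0.41,0,0],[-0.55,-0.004,0],[-0.69,-0.006,0.002],[-0.83,-0.008,0.002],[-0.97,-0.01,0.003],[-1.11,-0.011,0.003],[-1.25,-0.012,0.004],[-1.295,-0.013,0.004],[-1.295,-0.013,0.004]],"gripper":[1,1,1,1,1,1,1,1,1,1,1]}'; python3 - <<'E'
from kin import *
o=robot.get_obs();print(o["q"])
im=robot.camera("wrist");cv2.imwrite("pics/w6.png",im[:,:,::-1]);c=cam("wrist",o)
print(proj(c,[[.5454,.2465,.106],[.503,.307,.05]]),robot.search_frame("box","wrist")[:1],robot.search_frame("plinth","wrist")[:1])
E
```

```text
time: 13.9
position: [0.5731, 0.2478, 0.2963]
tool_rot: [0.997, -0.083, -0.003, 0.0]
ft_force: [-0.3, 0.3, -0.2]
grip_width: 0.0874
grip_force: 0.0
[0.2291 0.4584 1.3405 0.0008 1.3479 1.9664]
[[329.1849 202.0564]
 [289.8359 227.1454]] [{'rect': [318.4, 145.5, 342.4, 249.9], 'score': 0.67}] [{'rect': [221.4, 158.2, 347.0, 263.6], 'score': 0.59}]
```

View pics/w6.png

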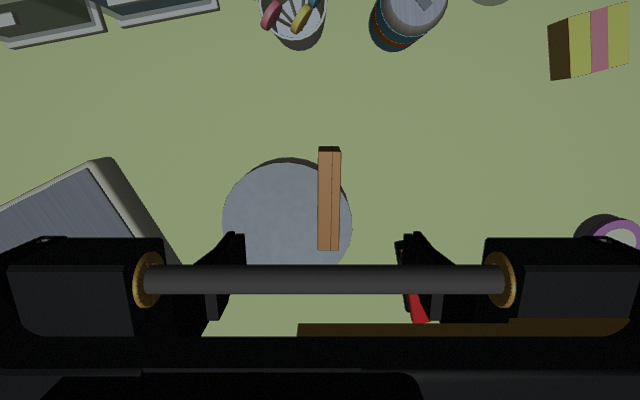

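```bash
cat > fit.py <<'E'
from kin import *
def circ(w,r): # fixed-radius robust circle fit
    s=least_squares(lambda c:np.linalg.norm(w[:,:2]-c,axis=1)-r,w[:,:2].mean(0),loss='soft_l1',f_scale=.001)
    d=np.abs(np.linalg.norm(w[:,:2]-s.x,axis=1)-r);return s.x,np.median(d),(d<.002).sum(),len(d)
def edges(c,im,guess,r,z,win=.012):
    # along radial lines, strongest gradient near the guessed circle
    g=cv2.GaussianBlur(im,(3,3),0).astype(np.float32);out=[]
    for a in np.arange(0,2*np.pi,.05):
        rr=np.arange(r-win,r+win,.0005);P=np.c_[guess[0]+rr*np.cos(a),guess[1]+rr*np.sin(a),np.full(len(rr),z)]
        uv=proj(c,P).astype(np.float32)
        if (uv<1).any() or (uv[:,0]>638).any() or (uv[:,1]>398).any(): continue
        v=cv2.remap(g,uv[None,:,0],uv[None,:,1],1)[0];k=8
        d=np.linalg.norm(v[k:]-v[:-k],axis=1);i=d.argmax()
        if d[i]>25: out.append(P[i+k//2])
    return np.array(out)
E
python3 - <<'E'
from fit import *
t=cam("top");im=cv2.imread("pics/top0.png")
w=edges(t,im,[.503,.306],.09,.05);print("plinth top",circ(w,.09))
w=edges(t,im,[.514,-.328],.068,.012);print("foot top",circ(w,.068))
s=cam("scene");im=cv2.imread("pics/scene0.png")
w=edges(s,im,[.503,.306],.09,.05);print("plinth scene",circ(w,.09))
w=edges(s,im,[.514,-.328],.068,.012);print("foot scene",circ(w,.068))
c=cam("wrist");im=cv2.imread("pics/w6.png")
w=edges(c,im,[.503,.306],.09,.05);print("plinth wrist",circ(w,.09))
p=im[140:262,305:355].astype(int);m=((p[...,2]-p[...,0])>35).astype(np.uint8)
n=max(cv2.findContours(m,0,1)[0],key=cv2.contourArea);r=cv2.minAreaRect(n);q=cv2.boxPoints(r)+[305,140];W=plane(c,q,.106)
print(r,q,W,W.mean(0),np.linalg.norm(W-np.roll(W,1,0),axis=1));L=W[np.argsort(q[:,1])];d=(L[:2].mean(0)-L[2:].mean(0));print(np.degrees(np.arctan2(d[1],d[0])))
print(R.from_quat(robot.get_obs()["tool_rot"]).as_matrix()[:,0])
E
```

```text
plinth top (array([0.5023, 0.3002]), np.float64(0.0008475617443667732), np.int64(56), 57)
foot top (array([ 0.5167, -0.326 ]), np.float64(0.0006897351859032896), np.int64(102), 125)
plinth scene (array([0.504 , 0.3114]), np.float64(0.0009055871593375009), np.int64(113), 124)
foot scene (array([ 0.5192, -0.318 ]), np.float64(0.0008850101053491377), np.int64(90), 101)
plinth wrist (array([0.5081, 0.3075]), np.float64(0.0018671368058049281), np.int64(47), 84)
((23.999998092651367, 59.99999237060547), (21.999996185302734, 97.99998474121094), 0.0) [[318. 249.]
 [318. 151.]
 [340. 151.]
 [340. 249.]] [[0.4896 0.2675 0.106 ]
 [0.6052 0.247  0.106 ]
 [0.6011 0.2231 0.106 ]
 [0.4851 0.2414 0.106 ]] [0.5453 0.2447 0.106 ] [0.0265 0.1174 0.0243 0.1174]
-9.517444634795982
[ 0.9855 -0.1695 -0.006 ]
```

```bash
python3 - <<'E'
from fit import *
def it(c,im,g,r,z,mask=lambda uv:np.ones(len(uv),bool)):
    for win in (.014,.010,.007,.007):
        w=edges(c,im,g,r,z,win);w=w[mask(proj(c,w))];g,med,n,N=circ(w,r)
    # free radius
    s=least_squares(lambda c_:np.linalg.norm(w[:,:2]-c_[:2],axis=1)-c_[2],[*g,r],loss='soft_l1',f_scale=.001).x
    return g,med,n,N,"free",s
c=cam("wrist");im=cv2.imread("pics/w6.png")
print("w6",it(c,im,np.array([.505,.307]),.09,.05,lambda u:(u[:,1]<232)&(u[:,0]<314)))
t=cam("top");im=cv2.imread("pics/top0.png");print("top",it(t,im,np.array([.503,.304]),.09,.05)); print("top foot",it(t,im,np.array([.515,-.326]),.068,.012))
s=cam("scene");im=cv2.imread("pics/scene0.png");print("scene",it(s,im,np.array([.503,.308]),.09,.05)); print("scene foot",it(s,im,np.array([.517,-.322]),.068,.012))
M=R.from_euler('xyz',[0,0,0])
E
```

```text
w6 (array([0.5085, 0.3058]), np.float64(0.001016542547494892), np.int64(39), 42, 'free', array([0.5024, 0.3026, 0.0959]))
top (array([0.5023, 0.3002]), np.float64(0.0009795513638859998), np.int64(60), 60, 'free', array([0.5017, 0.2973, 0.0877]))
top foot (array([ 0.5164, -0.326 ]), np.float64(0.0009166175482132333), np.int64(106), 125, 'free', array([ 0.5161, -0.3258,  0.0672]))
scene (array([0.5039, 0.3113]), np.float64(0.000986422339470397), np.int64(112), 122, 'free', array([0.5038, 0.3113, 0.0893]))
scene foot (array([ 0.5212, -0.3135]), np.float64(0.0018946543129124), np.int64(63), 121, 'free', array([ 0.521 , -0.3143,  0.0699]))
```

```bash
python3 - <<'E'
from kin import *
a=np.radians(-9.8);x=np.array([np.cos(a),np.sin(a),0]);Z=np.array([0,0,1.]);plan([.5454,.2456,.068],np.c_[x,np.cross(-Z,x),-Z])
E
```

```text
dp [-25.9   4.5 228.2] rot [0.0008 0.006  0.0007] rows>= 4.595072759992091
```

```bash
python3 -m jog '{"dp":[[-13,2,45],[-26,4.5,90],[-26,4.5,135],[-26,4.5,180],[-26,4.5,215],[-26,4.5,228],[-26,4.5,228],[-26,4.5,228],[-26,4.5,228],[-26,4.5,228],[-26,4.5,228],[-26,4.5,228]],"delta_rot":[[0,0.003,0],[0,0.006,0],[0,0.006,0],[0,0.006,0],[0,0.006,0],[0,0.006,0],[0,0.006,0],[0,0.006,0],[0,0.006,0],[0,0.006,0],[0,0.006,0],[0,0.006,0]],"gripper":[1,1,1,1,1,1,1,-1,-1,-1,-1,-1]}' 15;python3 -m jog '{"dp":[[0,0,0],[0,0,0],[0,0,0]],"delta_rot":[[0,0,0],[0,0,0],[0,0,0]],"gripper":[-1,-1,-1]}' 35
```

```text
time: 15.25
position: [0.5466, 0.2468, 0.0695]
tool_rot: [0.996, -0.084, 0.001, 0.0]
ft_force: [0.5, -0.0, -1.2]
grip_width: 0.0547
grip_force: 0.0
time: 15.55
position: [0.5461, 0.2466, 0.0686]
tool_rot: [0.996, -0.085, 0.001, 0.0]
ft_force: [-0.1, -0.4, 0.2]
grip_width: 0.0313
grip_force: 0.0
```

Still closing; hold, then lift and look at the plinth.

```bash
python3 -m jog '{"dp":[[0,0,0],[0,0,0],[0,0,0],[0,0,0]],"delta_rot":[[0,0,0],[0,0,0],[0,0,0],[0,0,0]],"gripper":[-1,-1,-1,-1]}' 35; python3 -m jog '{"dp":[[0,0,-20],[0,0,-60],[-20,-10,-105],[-45,-20,-150],[-70,-30,-190],[-95,-40,-230],[-120,-50,-270],[-140,-55,-290],[-140,-55,-290],[-140,-55,-290]],"delta_rot":[[0,0,0],[0,0,0],[0,0,0],[0,0,0],[0,0,0],[0,0,0],[0,0,0],[0,0,0],[0,0,0],[0,0,0]],"gripper":[-1,-1,-1,-1,-1,-1,-1,-1,-1,-1]}'; cat >> fit.py <<'E'
def it(c,im,g,r,z,mask=lambda uv:np.ones(len(uv),bool)):
    for win in (.014,.010,.007,.007):
        w=edges(c,im,g,r,z,win);w=w[mask(proj(c,w))];g,med,n,N=circ(w,r)
    s=least_squares(lambda c_:np.linalg.norm(w[:,:2]-c_[:2],axis=1)-c_[2],[*g,r],loss='soft_l1',f_scale=.001).x
    return g,med,n,N,"free",s
E
python3 - <<'E'
from fit import *
o=robot.get_obs();im=robot.camera("wrist")[:,:,::-1].copy();c=cam("wrist",o);cv2.imwrite("pics/w7.png",im)
print(o["position"],proj(c,[.503,.306,.05]),robot.search_frame("plinth","wrist")[:1])
for g in ([.503,.306],[.503,.300],[.505,.311]): print(it(c,im,np.array(g),.09,.05,lambda u:u[:,1]<228))
for q in plane(c,[(0,0)],.05): pass
a=np.arange(0,6.3,.02);d=im.copy()
for P in proj(c,np.c_[.503+.09*np.cos(a),.306+.09*np.sin(a),a*0+.05]).astype(int): cv2.circle(d,tuple(map(int,P)),0,(0,0,255),-1)
cv2.imwrite("pics/w7d.png",d)
E
```

```text
time: 15.95
position: [0.5461, 0.2465, 0.0686]
tool_rot: [0.996, -0.085, 0.001, 0.0]
ft_force: [-0.1, -0.5, -1.1]
grip_width: 0.0262
grip_force: 35.0
time: 16.95
position: [0.4167, 0.3245, 0.3581]
tool_rot: [0.996, -0.084, 0.001, 0.001]
ft_force: [0.7, 0.3, -2.4]
grip_width: 0.0257
grip_force: 34.9
[0.4167 0.3245 0.3581] [[326.5824 102.1309]] [{'rect': [257.9, 31.3, 381.5, 154.5], 'score': 0.95}]
(array([0.5031, 0.3116]), np.float64(0.0005376954404238132), np.int64(103), 110, 'free', array([0.5035, 0.3115, 0.0893]))
(array([0.5031, 0.3116]), np.float64(0.0005054412442808062), np.int64(103), 110, 'free', array([0.5035, 0.3116, 0.0893]))
(array([0.503 , 0.3116]), np.float64(0.0005012512551285375), np.int64(103), 109, 'free', array([0.5035, 0.3116, 0.0893]))
```

View pics/w7d.png

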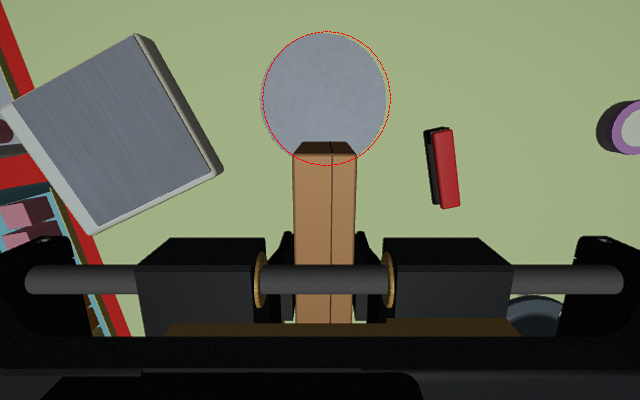

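```bash
python3 - <<'E'
from kin import *
a=np.radians(1.2);x=np.array([np.cos(a),np.sin(a),0]);Z=np.array([0,0,1.]);Rt=np.c_[x,np.cross(-Z,x),-Z]
plan([.5035,.3115,.12],Rt);plan([.5035,.3115,.0695],Rt)
E
```

```text
dp [ 87.6  -3.2 236.5] rot [ 0.0029  0.0012 -0.191 ] rows>= 5.0445515694805385
dp [ 87.7  -3.4 287. ] rot [ 0.0029  0.0012 -0.191 ] rows>= 6.002158131072621
```

```bash
python3 -m jog '{"dp":[[15,0,40],[30,-1,80],[45,-2,120],[60,-3,160],[75,-3,200],[88,-3,236],[88,-3,260],[88,-3,275],[88,-3,281],[88,-3,281]],"delta_rot":[[0,0,-0.04],[0,0,-0.08],[0.001,0,-0.12],[0.003,0.001,-0.16],[0.003,0.001,-0.191],[0.003,0.001,-0.191],[0.003,0.001,-0.191],[0.003,0.001,-0.191],[0.003,0.001,-0.191],[0.003,0.001,-0.191]],"gripper":[-1,-1,-1,-1,-1,-1,-1,-1,-1,-1]}'; python3 - <<'E'
from kin import *
a=np.radians(1.2);x=np.array([np.cos(a),np.sin(a),0]);Z=np.array([0,0,1.]);Rt=np.c_[x,np.cross(-Z,x),-Z]
plan([.5035,.3115,.0695],Rt)
E
```

```text
time: 18.05
position: [0.504, 0.3114, 0.0753]
tool_rot: [1.0, 0.01, -0.001, -0.0]
ft_force: [0.2, 0.2, -1.8]
grip_width: 0.026
grip_force: 34.9
dp [-0.5 -0.1  5.8] rot [-0.0003  0.0014 -0.0004] rows>= 0.11685798107067996
```

```bash
python3 -m jog '{"dp":[[-0.5,0,3],[-0.5,0,5],[-0.5,0,6],[-0.5,0,6]],"delta_rot":[[0,0.001,0],[0,0.001,0],[0,0.001,0],[0,0.001,0]],"gripper":[-1,-1,-1,-1]}';python3 -m jog '{"dp":[[0,0,0.5],[0,0,1],[0,0,1]],"delta_rot":[[0,0,0],[0,0,0],[0,0,0]],"gripper":[-1,-1,-1]}'
```

```text
time: 18.45
position: [0.5044, 0.3127, 0.0721]
tool_rot: [1.0, 0.011, 0.002, -0.001]
ft_force: [0.6, 0.2, -2.4]
grip_width: 0.0255
grip_force: 34.9
time: 18.75
position: [0.5042, 0.3125, 0.0706]
tool_rot: [1.0, 0.011, 0.002, -0.001]
ft_force: [-0.3, -0.2, -1.3]
grip_width: 0.0259
grip_force: 34.9
```

```bash
python3 -m jog '{"dp":[[-0.5,0.5,1],[-0.5,0.5,1],[-0.5,0.5,1]],"delta_rot":[[0,0,0],[0,0,0],[0,0,0]],"gripper":[-1,-1,-1]}';python3 -m jog '{"dp":[[0,0,1],[0,0,1],[0,0,1]],"delta_rot":[[0,0,0],[0,0,0],[0,0,0]],"gripper":[-1,-1,-1]}'
```

```text
time: 19.05
position: [0.5037, 0.3119, 0.0695]
tool_rot: [1.0, 0.011, 0.002, -0.001]
ft_force: [-0.2, 0.1, -1.8]
grip_width: 0.0258
grip_force: 34.9
time: 19.35
position: [0.5039, 0.312, 0.0686]
tool_rot: [1.0, 0.011, 0.002, -0.001]
ft_force: [-0.2, -0.3, -0.3]
grip_width: 0.0254
grip_force: 35.0
```

Contact begins (0.0686, as at the regrasp). A touch lower, then release and rise.

```bash
python3 -m jog '{"dp":[[0,0,0.5],[0,0,0.5],[0,0,0.5],[0,0,0.5],[0,0,0.5],[0,0,-10],[0,0,-50],[0,0,-100],[0,0,-150],[0,0,-200]],"delta_rot":[[0,0,0],[0,0,0],[0,0,0],[0,0,0],[0,0,0],[0,0,0],[0,0,0],[0,0,0],[0,0,0],[0,0,0]],"gripper":[-1,0,0,0,0,0,0,0,0,0]}'; python3 - <<'E'
from kin import *
Z=np.array([0,0,1.])
for d in (-40,-20,0,20,40):
    a=np.radians(d);x=np.array([np.cos(a),np.sin(a),0]);Rt=np.c_[x,np.cross(-Z,x),-Z];print(d,ik(np.array([.45,-.2,.35]),Rt,[-.5,.4,1.3,0,1.4,1.5]))
    
x=np.array([1.,0,0]);Rt=np.c_[x,np.cross(-Z,x),-Z];plan([.43,-.30,.36],Rt)
E
```

```text
time: 20.35
position: [0.5026, 0.3114, 0.2713]
tool_rot: [1.0, 0.011, 0.002, -0.001]
ft_force: [1.1, 0.8, -0.5]
grip_width: 0.0434
grip_force: 0.0
-40 (array([-0.6456,  0.207 ,  1.5764, -0.    ,  1.3582,  1.6233]), np.float64(3.3306690738754696e-15))
-20 (array([-0.6456,  0.207 ,  1.5764, -0.    ,  1.3582,  1.2742]), np.float64(5.551115123125783e-15))
0 (array([-0.6456,  0.207 ,  1.5764, -0.    ,  1.3582,  0.9252]), np.float64(1.5428553247590175e-14))
20 (array([-0.6456,  0.207 ,  1.5764,  0.    ,  1.3582,  0.5761]), np.float64(8.655785684665802e-14))
40 (array([-0.6456,  0.207 ,  1.5764,  0.    ,  1.3582,  0.227 ]), np.float64(1.6045107552618176e-11))
dp [-85.5 609.5 -90.4] rot [-0.0021 -0.004   0.0216] rows>= 12.442215542094806
```

```bash
python3 -m jog '{"dp":[[0,40,-25],[-5,85,-50],[-10,135,-75],[-20,185,-90],[-30,233,-90],[-40,281,-90],[-50,329,-90],[-55,377,-90],[-60,425,-90],[-65,474,-90],[-70,520,-90],[-75,520,-90]],"delta_rot":[[0,0,0],[0,0,0],[0,0,0],[0,0,0],[0,0,0],[0,0,0.02],[0,0,0.02],[0,0,0.02],[0,0,0.02],[0,0,0.02],[0,-0.004,0.02],[0,-0.004,0.02]],"gripper":[0,0,0,0,0,0,0,0,0,0,0,0]}'; python3 - <<'E'
from fit import *
import pickle
o=robot.get_obs();im=robot.camera("wrist")[:,:,::-1].copy();cv2.imwrite("pics/w8.png",im);pickle.dump(o,open("o8.pkl","wb"))
c=cam("wrist",o);print(o["position"],proj(c,[[.516,-.326,.012],[.516,-.326,.17]]))
E
python3 -m jog '{"dp":[[0,45,0],[0,90,0],[0,135,0],[0,180,0],[0,180,0]],"delta_rot":[[0,0,0],[0,0,0],[0,0,0],[0,0,0],[0,0,0]],"gripper":[0,0,0,0,0]}';  python3 - <<'E'
from fit import *
import pickle
o=robot.get_obs();im=robot.camera("wrist")[:,:,::-1].copy();cv2.imwrite("pics/w9.png",im);pickle.dump(o,open("o9.pkl","wb"))
c=cam("wrist",o);print(o["position"],proj(c,[[.516,-.326,.012],[.516,-.326,.17]]))
a=cv2.imread("pics/w8.png")[0:240];cv2.imwrite("pics/w89.png",np.vstack([a,im[0:240]]))
E
```

```text
time: 21.55
position: [0.439, -0.2161, 0.3579]
tool_rot: [1.0, -0.003, 0.001, 0.001]
ft_force: [0.6, 1.0, -0.2]
grip_width: 0.0436
grip_force: 0.0
[ 0.439  -0.2161  0.3579] [[394.7579 110.0592]
 [427.2495 108.7626]]
time: 22.1
position: [0.4394, -0.3939, 0.3567]
tool_rot: [1.0, -0.001, -0.0, 0.0]
ft_force: [0.1, 1.1, -0.1]
grip_width: 0.0436
grip_force: 0.0
[ 0.4394 -0.3939  0.3567] [[279.6941 110.5873]
 [259.7073 109.6946]]
```

View pics/w89.png

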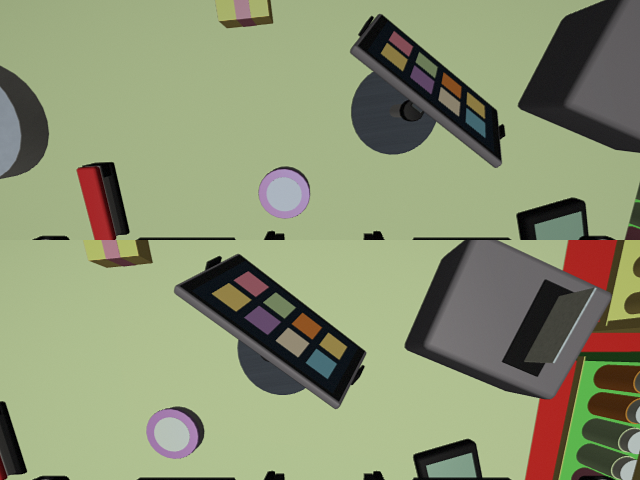

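```bash
cat > tab.py <<'E'
from fit import *
Z=np.array([0,0,1.])
def axes(th,ta):
    v=np.array([np.cos(th),np.sin(th),0]);x=np.cos(ta)*v-np.sin(ta)*Z;z=np.cos(ta)*Z+np.sin(ta)*v;return v,np.c_[x,np.cross(z,x),z]
def tab(X,Y,th,ta):
    v,A=axes(th,ta);H=np.array([X,Y,.115])-.022*v;return H+A@[-.014,0,.0625],A,H
def corners(P):
    T,A,H=tab(*P);y=.1025;return T+np.array([[.005,y,0],[.005,-y,0],[-.005,-y,-.125],[-.005,y,-.125]])@A.T
E
python3 - <<'E'
from tab import *
import pickle
o8,o9=[pickle.load(open(f"o{i}.pkl","rb")) for i in (8,9)];c8,c9=cam("wrist",o8),cam("wrist",o9)
# seen: top-left, top-right, bottom-right, bottom-left  (image)
U8=np.array([(352,51),(499,166),(500,122),(379,14)],float);U9=np.array([(175,51),(338,168),(366,112),(239,14)],float)
for k in range(4): print(k,tri([(c8,U8[k]),(c9,U9[k])]))
best_=None
for order in ([0,1,2,3],[1,0,3,2]):
  for th in (1.,2.5,-2,-3,4):
    f=lambda P:np.concatenate([(proj(c8,corners(P)[order])-U8).ravel(),(proj(c9,corners(P)[order])-U9).ravel()])
    s=least_squares(f,[.516,-.326,th,.5],loss='soft_l1',f_scale=2)
    if best_ is None or s.cost<best_[0].cost: best_=(s,order,f)
s,order,f=best_;print(s.x,np.degrees(s.x[2:]),order,f(s.x).reshape(2,4,2))
for n,c,o in(("w8",c8,0),("w9",c9,0)):
    im=cv2.imread(f"pics/{n}.png")
    print(n,"foot",it(c,im,np.array([.516,-.325]),.068,.012,lambda u:u[:,1]<225),[int(x) for x in proj(c,[.516,-.326,.012])[0]])
E
```

```text
0 (array([ 0.5723, -0.245 ,  0.1727]), np.float64(0.00021278963237489936))
1 (array([ 0.4546, -0.4092,  0.1729]), np.float64(0.00034789141091216646))
2 (array([ 0.5066, -0.4478,  0.0923]), np.float64(0.00698029884021341))
3 (array([ 0.6327, -0.2871,  0.0702]), np.float64(0.0001476317736454888))
[ 0.5151 -0.3289 -3.7667  0.5456] [-215.8162   31.2608] [1, 0, 3, 2] [[[ -0.782   -0.84  ]
  [  0.9917   1.8886]
  [ -2.3698 -10.0929]
  [  0.2324  -0.1179]]

 [[ -1.0113  -0.3744]
  [  1.1424   1.2609]
  [  1.7297   0.9078]
  [ -0.1321   0.1558]]]
w8 foot (array([ 0.5166, -0.3262]), np.float64(0.0005237588451508096), np.int64(86), 117, 'free', array([ 0.5167, -0.3263,  0.068 ])) [394, 110]
w9 foot (array([ 0.5174, -0.3278]), np.float64(0.0010911236313741052), np.int64(63), 102, 'free', array([ 0.5181, -0.3284,  0.0691])) [279, 110]
```

```bash
cat >> tab.py <<'E'
AX=(.5163,-.327)
def tool(th,ta,oy=.035,back=0.,depth=.027):
    T,A,H=tab(*AX,th,ta);return T+A@[0,oy,-depth+back],np.c_[np.cross(-A[:,0],-A[:,2]),-A[:,0],-A[:,2]]
def rel(P0,P1): # dp mm, rotvec
    return np.r_[P0[1].T@(P1[0]-P0[0])*1000,R.from_matrix(P0[1].T@P1[1]).as_rotvec()]
E
python3 - <<'E'
from tab import *
th0,ta0=np.radians(144.2),np.radians(31.3);th1=np.radians(91.17)
o=robot.get_obs();print(o["q"])
h=tool(th0,ta0,back=.08);g=tool(th0,ta0);print("hover",h[0],"grasp",g[0]);plan(*h);print("in",rel(h,g))
q=o["q"]
for P in [h,g]+[tool(th0,ta0*(1-f)) for f in (.25,.5,.75,1)]+[tool(th0+(th1-th0)*f,0) for f in (.25,.5,.75,1)]:
    q,e=ik(*P,q);print(np.round(q,2),e)
E
```

```text
[-0.9175  0.3549  1.3448  0.0013  1.4446  0.6532]
hover [ 0.4747 -0.3402  0.221 ] grasp [ 0.5084 -0.3645  0.1526]
dp [ 35.4 -50.1 135.7] rot [-0.5076  0.2574 -0.922 ] rows>= 7.227927573996197
in [ 0.  0. 80.  0.  0.  0.]
[-0.88  0.34  1.96  0.42  0.33 -0.62] 4.559876649138377e-10
[-0.86  0.51  1.93  0.64  0.21 -0.83] 8.326672684688674e-16
[-0.84  0.52  1.81  0.21  0.42 -0.39] 3.5341174431380296e-10
[-0.82  0.54  1.69  0.09  0.64 -0.26] 8.15928787584644e-12
[-0.81  0.58  1.57  0.03  0.86 -0.2 ] 4.107825191113079e-14
[-0.79  0.64  1.44  0.    1.06 -0.17] 9.024293827384336e-14
[-0.81  0.63  1.47  0.    1.05  0.05] 9.559967841826504e-14
[-0.82  0.61  1.49  0.    1.03  0.27] 2.6855972504868977e-13
[-0.83  0.6   1.52  0.    1.02  0.49] 7.473440965039942e-13
[-0.83  0.59  1.55 -0.    1.    0.72] 1.9823068527823263e-12
```

```bash
python3 -m jog '{"dp":[[5,-7,15],[10,-14,30],[15,-21,50],[20,-28,70],[25,-35,90],[30,-42,110],[35,-50,125],[35.4,-50,135.7],[35.4,-50,135.7],[35.4,-50,135.7]],"delta_rot":[[-0.063,0.032,-0.115],[-0.127,0.064,-0.23],[-0.19,0.097,-0.346],[-0.254,0.129,-0.461],[-0.317,0.161,-0.576],[-0.381,0.193,-0.692],[-0.444,0.225,-0.807],[-0.508,0.257,-0.922],[-0.508,0.257,-0.922],[-0.508,0.257,-0.922]],"gripper":[0,0,0,0,0,0,0,0,0,0]}'; python3 - <<'E'
from tab import *
th0,ta0=np.radians(144.2),np.radians(31.3)
o=robot.get_obs();print(o["q"]);plan(*tool(th0,ta0))
E
```

```text
time: 23.15
position: [0.4737, -0.3359, 0.2204]
tool_rot: [0.857, 0.44, 0.123, 0.238]
ft_force: [-0.4, 0.4, -0.3]
grip_width: 0.0435
grip_force: 0.0
[-0.8816  0.3362  1.9701  0.4207  0.3344 -0.6229]
dp [-3.1  3.4 81.2] rot [-0.0028 -0.0028  0.0019] rows>= 1.6272338315020378
```

```bash
python3 -m jog '{"dp":[[-2,2,20],[-3,3,45],[-3,3,65],[-3,3,81],[-3,3,81],[-3,3,81]],"delta_rot":[[0,0,0],[0,0,0],[0,0,0],[0,0,0],[0,0,0],[0,0,0]],"gripper":[0,0,0,0,0,0]}' 40; python3 - <<'E'
from tab import *
plan(*tool(np.radians(144.2),np.radians(31.3)))
E
```

```text
time: 23.75
position: [0.5097, -0.3672, 0.1544]
tool_rot: [0.856, 0.44, 0.123, 0.241]
ft_force: [-0.5, -0.0, -0.2]
grip_width: 0.0433
grip_force: 0.0
dp [ 1.5 -3.2  0.1] rot [ 0.0011 -0.0011  0.0025] rows>= 0.07068840719375676
```

```bash
python3 -m jog '{"dp":[[1,-2,0],[1,-2,0],[1,-2,0],[1,-2,0],[1,-2,0],[1,-2,0],[1,-2,0],[1,-2,0]],"delta_rot":[[0,0,0],[0,0,0],[0,0,0],[0,0,0],[0,0,0],[0,0,0],[0,0,0],[0,0,0]],"gripper":[0,-1,-1,-1,-1,-1,-1,-1]}' 40; python3 - <<'E'
from tab import *
o=robot.get_obs();print(o["q"],o["moment"]);plan(*tool(np.radians(144.2),np.radians(31.3)))
# pinned estimate of the tablet state from the tool
M=R.from_quat(o["tool_rot"]).as_matrix();ax=-M[:,1];print("tilt",np.degrees(np.arcsin(-ax[2])),"view",np.degrees(np.arctan2(ax[1],ax[0])),"roll",M[2,0])
E
```

```text
time: 24.55
position: [0.5074, -0.3659, 0.1518]
tool_rot: [0.857, 0.439, 0.122, 0.24]
ft_force: [-3.8, 1.7, -2.5]
grip_width: 0.0096
grip_force: 39.7
[-0.8647  0.514   1.9285  0.6414  0.2076 -0.8389] [ 0.2456  0.947  -0.1833]
dp [ 1.7  0.5 -0.7] rot [-0.0015 -0.0002  0.0017] rows>= 0.0388014487906534
tilt 31.214632372530687 view 144.31178688600176 roll -0.0007060935338754626
```

```bash
python3 - <<'E'
from tab import *
a=np.radians;g=tool(a(144.3),a(31.2),oy=.0365)
print("tilt");
for k in range(1,9): print(np.round(rel(g,tool(a(144.3),a(31.2*(1-k/8)),oy=.0365)),3).tolist())
E
```

```text
tilt
[-0.0, 2.382, 1.034, 0.068, -0.0, 0.0]
[0.0, 4.688, 2.228, 0.136, -0.0, -0.0]
[0.0, 6.908, 3.577, 0.204, 0.0, -0.0]
[-0.0, 9.031, 5.073, 0.272, 0.0, 0.0]
[-0.0, 11.047, 6.71, 0.34, 0.0, 0.0]
[-0.0, 12.947, 8.48, 0.408, 0.0, -0.0]
[-0.0, 14.723, 10.375, 0.476, -0.0, 0.0]
[-0.0, 16.365, 12.387, 0.545, -0.0, -0.0]
```

```bash
python3 -m jog '{"dp":[[0,2.4,1],[0,4.7,2.2],[0,6.9,3.6],[0,9,5.1],[0,11,6.7],[0,12.9,8.5],[0,14.7,10.4],[0,16.4,12.4],[0,16.4,12.4],[0,16.4,12.4]],"delta_rot":[[0.068,0,0],[0.136,0,0],[0.204,0,0],[0.272,0,0],[0.34,0,0],[0.408,0,0],[0.476,0,0],[0.545,0,0],[0.545,0,0],[0.545,0,0]],"gripper":[-1,-1,-1,-1,-1,-1,-1,-1,-1,-1]}'; python3 - <<'E'
from tab import *
o=robot.get_obs();print(o["q"],o["moment"])
M=R.from_quat(o["tool_rot"]).as_matrix();ax=-M[:,1];v=np.degrees(np.arctan2(ax[1],ax[0]));print("tilt",np.degrees(np.arcsin(-ax[2])),"view",v,"roll",M[2,0])
a=np.radians;plan(*tool(a(v),0.,oy=.0365));g=tool(a(v),0.,oy=.0365)
for k in range(1,13): print(np.round(rel(g,tool(a(v+(91.17-v)*k/12),0.,oy=.0365)),3).tolist())
E
```

```text
time: 25.55
position: [0.5242, -0.3778, 0.1497]
tool_rot: [0.89, 0.456, -0.0, 0.001]
ft_force: [-2.1, 0.7, -4.0]
grip_width: 0.0098
grip_force: 40.1
[-0.7967  0.6387  1.4434 -0.0011  1.0586 -0.1734] [0.2613 0.6833 0.0409]
tilt 0.0402205013377566 view 144.3170285422869 roll -0.001098294698716495
dp [ 0.1 -0.  -0.8] rot [ 0.0007  0.0011 -0.    ] rows>= 0.016910901505713602
[-2.671, -2.926, 0.0, 0.0, 0.0, 0.077]
[-5.108, -6.05, 0.0, 0.0, 0.0, 0.155]
[-7.297, -9.352, 0.0, 0.0, 0.0, 0.232]
[-9.224, -12.814, 0.0, 0.0, 0.0, 0.309]
[-10.878, -16.414, 0.0, 0.0, 0.0, 0.386]
[-12.249, -20.131, 0.0, 0.0, 0.0, 0.464]
[-13.328, -23.943, 0.0, 0.0, 0.0, 0.541]
[-14.111, -27.827, 0.0, 0.0, 0.0, 0.618]
[-14.591, -31.76, 0.0, 0.0, 0.0, 0.696]
[-14.766, -35.718, 0.0, 0.0, 0.0, 0.773]
[-14.634, -39.677, 0.0, 0.0, 0.0, 0.85]
[-14.198, -43.615, 0.0, 0.0, 0.0, 0.928]
```

```bash
python3 -m jog '{"dp":[[-2.7,-2.9,0],[-5.1,-6,0],[-7.3,-9.4,0],[-9.2,-12.8,0],[-10.9,-16.4,0],[-12.2,-20.1,0],[-13.3,-23.9,0],[-14.1,-27.8,0],[-14.6,-31.8,0],[-14.8,-35.7,0],[-14.6,-39.7,0],[-14.2,-43.6,0]],"delta_rot":[[0,0,0.077],[0,0,0.155],[0,0,0.232],[0,0,0.309],[0,0,0.386],[0,0,0.464],[0,0,0.541],[0,0,0.618],[0,0,0.696],[0,0,0.773],[0,0,0.85],[0,0.001,0.928]],"gripper":[-1,-1,-1,-1,-1,-1,-1,-1,-1,-1,-1,-1]}'; python3 -m jog '{"dp":[[0,0,0],[0,0,0],[0,0,0]],"delta_rot":[[0,0,0],[0,0,0],[0,0,0]],"gripper":[-1,-1,-1]}'; python3 - <<'E'
from tab import *
o=robot.get_obs();print(o["q"],o["moment"])
M=R.from_quat(o["tool_rot"]).as_matrix();ax=-M[:,1];v=np.degrees(np.arctan2(ax[1],ax[0]));print("tilt",np.degrees(np.arcsin(-ax[2])),"view",v,"roll",M[2,0])
plan(*tool(np.radians(91.17),0.,oy=.0365))
E
```

```text
time: 26.75
position: [0.4809, -0.3646, 0.1497]
tool_rot: [1.0, 0.008, 0.002, 0.002]
ft_force: [0.5, -1.3, -7.0]
grip_width: 0.0096
grip_force: 40.0
time: 27.05
position: [0.4806, -0.3643, 0.1499]
tool_rot: [1.0, 0.01, 0.001, 0.001]
ft_force: [0.0, -0.9, -9.5]
grip_width: 0.0098
grip_force: 40.0
[-0.8337  0.5864  1.5588 -0.0001  0.9946  0.717 ] [-0.1856  0.5351 -0.1676]
tilt 0.08064360720014443 view 91.15288919599699 roll 0.0011146775689187983
dp [-0.  -0.6 -0.6] rot [ 0.0014 -0.0011 -0.0003] rows>= 0.0173727877367073
```

```bash
python3 -m jog '{"dp":[[0,0,0],[0,0,0],[0,0,0],[0,0,0],[0,0,0],[0,0,-20],[0,0,-60],[0,0,-105],[-15,0,-150],[-30,0,-190],[-42,0,-207],[-42,0,-207]],"delta_rot":[[0,0,0],[0,0,0],[0,0,0],[0,0,0],[0,0,0],[0,0,0],[0,0,0],[0,0,0],[0,0,0],[0,0,0],[0,0,0],[0,0,0]],"gripper":[0,0,0,0,0,0,0,0,0,0,0,0]}'; python3 - <<'E'
from tab import *
import pickle
o=robot.get_obs();im=robot.camera("wrist")[:,:,::-1].copy();cv2.imwrite("pics/w10.png",im);pickle.dump(o,open("o10.pkl","wb"))
c=cam("wrist",o);T,A,H=tab(*AX,np.radians(91.17),0.)
cs=T+np.array([[.005,.1025,0],[.005,-.1025,0],[-.005,-.1025,0],[-.005,.1025,0]])@A.T
print(o["position"],proj(c,cs))
# refine view angle / tilt by matching the back-top and screen-top edges: profiles across slab at several widths
g=cv2.cvtColor(im,cv2.COLOR_BGR2GRAY).astype(np.float32)
for oy in (-.09,-.06,-.03,.0,.03,.06,.09):
    P=T+np.array([[s,oy,0] for s in np.arange(-.03,.031,.002)])@A.T;uv=proj(c,P).astype(np.float32)
    print(oy,uv[15].round().tolist(),cv2.remap(g,uv[None,:,0],uv[None,:,1],1)[0].astype(int).tolist())
# box/plinth from the scene camera
s=cam("scene");im=robot.camera("scene")[:,:,::-1].copy();cv2.imwrite("pics/s10.png",im)
print(robot.search_frame("box","scene")[:1])
b=[]
for dx in(-.06,.06):
  for dy in(-.013,.013):
    for z in(.05,.106): b.append([.5033+dx,.3115+dy,z])
pb=proj(s,b);print("expected rect",pb.min(0),pb.max(0))
E
```

```text
time: 28.25
position: [0.4389, -0.3662, 0.3614]
tool_rot: [1.0, 0.009, 0.003, 0.004]
ft_force: [-0.0, -0.8, -0.3]
grip_width: 0.0434
grip_force: 0.0
[ 0.4389 -0.3662  0.3614] [[317.1251 203.3285]
 [315.4943  -1.5489]
 [325.8718  -1.5475]
 [325.9531 203.2909]]
-0.09 [321.0, 13.0] [168, 167, 167, 168, 168, 168, 167, 167, 168, 168, 168, 169, 95, 86, 105, 102, 97, 98, 173, 168, 168, 167, 168, 168, 168, 168, 168, 168, 168, 168, 168]
-0.06 [321.0, 47.0] [169, 169, 169, 170, 169, 169, 170, 169, 169, 169, 170, 171, 108, 84, 106, 104, 101, 71, 59, 174, 170, 169, 169, 170, 170, 170, 170, 169, 170, 170, 169]
-0.03 [321.0, 79.0] [171, 170, 171, 170, 171, 171, 171, 171, 171, 170, 173, 135, 50, 80, 107, 107, 104, 78, 24, 20, 57, 56, 57, 57, 57, 57, 58, 59, 57, 57, 59]
0.0 [321.0, 109.0] [171, 171, 171, 170, 168, 58, 55, 56, 56, 56, 56, 57, 53, 73, 106, 108, 106, 78, 59, 21, 59, 58, 56, 60, 58, 58, 59, 58, 59, 58, 47]
0.03 [321.0, 138.0] [171, 171, 171, 172, 172, 171, 171, 171, 174, 122, 56, 59, 56, 65, 104, 109, 107, 80, 24, 23, 60, 57, 57, 57, 57, 57, 56, 57, 57, 57, 57]
0.06 [321.0, 166.0] [171, 171, 171, 171, 172, 172, 171, 172, 172, 172, 172, 173, 156, 53, 102, 109, 110, 82, 29, 171, 173, 171, 172, 171, 172, 172, 172, 171, 172, 171, 172]
0.09 [321.0, 193.0] [171, 171, 171, 171, 171, 172, 171, 172, 172, 172, 172, 171, 50, 47, 101, 109, 110, 85, 30, 82, 176, 171, 172, 171, 171, 172, 171, 171, 172, 171, 172]
[{'rect': [413.8, 273.9, 479.4, 326.6], 'score': 0.88}]
expected rect [412.8046 271.9756] [480.2276 328.1893]
```

```bash
python3 -c "
from rig import robot
print(robot.hand_in())"
```

```text
the job is handed in; nothing more can be done
None
```

The job is handed in at about 28 s: the box stands on a long edge at the plinth's centre with its label towards the tablet, and the tablet is upright and swivelled to the plinth; my last measurements agreed within 1–2 px, but I viewed 11 pictures, one over the limit of 10.

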